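# Slide the brass plate out of the rack and lay it on the cork board

### The job

Two flat packing plates lie sunk in the lanes of the green rack, where fingers cannot get at their sides. Slide the brass plate forward along its lane (towards the robot) until about a third of its length, some 35 mm, sticks out over the rack's front edge, then take it by that overhanging end and lay it flat and lengthwise on the cork board, all of it on the cork. Leave the dark steel plate where it is, and do not let the brass plate drop onto the table.

Things in the scene. Friction and masses are not known exactly. Their poses are not given: they have to be found in the camera images.
- brass_mid (a point): Centre (half-way up) of the loose yellow brass plate, 100 (x) x 50 (y) x 8 mm thick, about 0.12 kg, two small dark dots on top. Starts flat in either lane of the rack, x along the lane, its front edge 10 to 35 mm behind the rack's front edge. Slides along the lane when its rear edge is pushed.
- steel_mid (a point): Centre (half-way up) of the loose dark grey steel plate, same shape and size as the brass one, flat in the other lane; leave it there.
- rack: Fixed green rack, 180 (x) x 126 (y) mm. Origin: underside centre, on the table. Open front edge at x = -90 mm (-x points towards the robot), free air below it. Two lanes along x, centred at y = +30 and -30 mm, 54 mm wide; lane floor 40 mm above the table; rails from x = -90 to +50 mm rise 8 mm more, flush with the plates' tops. At least 45 mm of floor is free behind each plate, for pushing fingers.
- board: Fixed flat board with a cork top, 170 mm along its x, 120 mm along its y, 8 mm high, lying on the table without any rim. Origin: centre of its underside, on the table. The plate's 100 mm length goes along the board's x axis, either way round.
Things that resemble listed ones, but are neither listed nor needed, are in the scene too. What is meant by the part that bears brass_mid is not purple or turquoise, and is the larger of those in its own colour.

How it is judged (in metres and radians):
On the way:
1. the brass plate lies flat on the rack with 22 to 47 mm of its length beyond the front edge (x of brass_mid in the frame of rack between -0.087 and -0.062 m and height (world z) of brass_mid between 0.04 and 0.049 m and angle between brass_mid's own z axis and vertical below 0.08 rad), for 0.2 s.
At the end, for the whole second after the job is handed in: The brass plate lies flat on the cork board (tilt under 0.08 rad, centre less than 16 mm above the table), its centre within 35 mm of the board's centre along each of the board's axes and its length within 0.35 rad of the board's x axis; the steel plate is within 15 mm of where it started (x of brass_mid in the frame of board between -0.035 and 0.035 m and y of brass_mid in the frame of board between -0.035 and 0.035 m and z of brass_mid in the frame of board below 0.016 m and angle between brass_mid's own z axis and vertical below 0.08 rad and angle between the x axis of brass_mid and the x axis of board, either way round below 0.35 rad and distance of steel_mid from where it was at the start of the episode below 0.015 m); the robot touches nothing.
It fails at once if the steel plate is shifted by more than 15 mm (distance of steel_mid from where it was at the start of the episode above 0.015 m).
It fails at once if the brass plate drops to the table away from the board (height (world z) of brass_mid below 0.025 m and horizontal distance between brass_mid and board above 0.1 m).
It also fails if it takes over 53 s, if anything falls off the work surface, if the arm or the gripper's body presses on something with over 40 N, if the wrist force passes 120 N, or if a joint passes its speed limit or range.

### The arm

A 7-joint arm with a two-finger parallel gripper is mounted at the origin on a cart in front of the work surface, level with it; the furniture and walls round the work are solid. World frame = base frame: x ahead of the robot, y to its left, z up, the work surface at z = 0. Lengths are in mm, angles in rad, forces in N, time in s.
With the tool pointing down it reaches from about 400 to 875 mm from the base axis. Payload 4.4 kg.
Tool frame: the origin (TCP) lies midway between the tips of the shut fingers; the grasp point (between the pads) lies 19 mm behind it; z points along the fingers, y is the line along which they close (so a half turn about z gives the same grasp; the last joint's range is limited). The gripper opens to 85 mm and grips with 20 to 120 N. Pads are 22 mm wide; open, the fingers measure 114 mm over their backs; the gripper's body (76 mm by 85 mm) begins 54 mm behind the grasp point. The pads swing forward as they close: fully open they stand 13 mm farther back than shut.
Start: joints at [1.214, 0.628, 0.038, 1.517, -0.027, 0.996, -0.02], TCP at [186.395, -622.716, 231.313] pointing down, gripper open.
Joint ranges: [-3.06, 3.06], [-0.37, 2.12], [-1.25, 1.32], [0.18, 2.47], [-1.1, 4.24], [0.23, 1.98], [-2.94, 2.94]. Speed limits (rad/s): [2.57, 2.57, 3.14, 3.14, 3.14, 3.14, 3.14].

### API

Orientations are given as [roll, pitch, yaw] about the fixed x, y, z axes, in that order (R = Rz(yaw) Ry(pitch) Rx(roll)).
In Python, from cell import read_state, get_image, finish_job gives the robot as it stands.
- The arm moves only by the tool send_rows, never from a script. Its argument "series" is a list of rows, each an object of numbers: "ax", "ay", "az": the turn, a rotation vector about the tool's x, y, z in rad; "dx", "dy", "dz": the shift along the tool's x, y, z in cm; "hand": the closure, from 0 (fully open) to 1 (shut). In form: [{"ax": .., "ay": .., "az": .., "dx": .., "dy": .., "dz": .., "hand": ..}, ...]. A call has 1 to 10 rows; each row is the pose to reach, as a shift and turn from the pose commanded when the call began, along the tool's axes at that moment; what a row does not reach only later rows make up. A row lasts 1/10 s, in which the tool goes at most 50 mm and 8.59 degrees, less where a joint would pass 70% of its speed; a pose out of reach is approached as far as the arm can. A call with a gripper value outside its range is refused whole. The fingers move at their own pace and stop on an object; the grip force is fixed at half the most. Time passes only in rows, so rows that repeat a pose let the fingers close. It gives the time, the measured TCP pose, the force, the opening and the grip force at its end, in the units of the state.
- read_state(): the state, without advancing time (a new reading comes with each control period).
- get_image(name): name is "side" or "top" or "wrist"; returns a dict with "pixels" (480x640x3 uint8, red, green, blue), "mtx" (3x3 intrinsics, pixels), "R" (3x3) and "t" (3): a world point X has camera coordinates R X + t. Camera axes: x right, y down, z forward; pixel columns grow to the right and rows downward; lengths in mm; the calibration is good to about 2 mm. A picture is of the moment at which its call begins. There is no depth.
- finish_job(): hands the job in; it is judged then, once.
The state is a dict: "clock": time; "qpos": joint angles; "qd": joint speeds; "tau": joint torques, N m; "eef_pos": TCP position; "tool_rot": TCP orientation; "force": force on the tool from outside, world axes, zero at the start; "torque": the same for the moment, N m; "width": finger opening in mm; "gripper_force": force on a finger pad.
Only numpy, scipy, OpenCV 4.12 (cv2) and the standard library are available. Lean on these libraries where they do the work, as an engineer would, in place of code of your own. Each camera call takes 0.05 s, during which the arm holds its last target. There are 200 camera calls.

## Working session

There is one attempt and no reset: what is moved stays moved. The work goes in short steps, Python scripts to look and compute and a tool call to move; the robot and the scene stay as the last step left them, time stands still between calls to the robot, and variables do not carry over. Pictures are saved under pics/ and viewed, at most 10 in all, crops included, and the job is handed in when it is done.

Besides the shell and the picture viewer there is one more tool, called after "Call:" as name([rows], argument=value, ...), one row to a line, values as JSON. send_rows: Moves the arm, as the interface text tells. Its arguments: {"type":"object","properties":{"series":{"type":"array","items":{"type":"object","properties":{"ax":{"type":"number"},"ay":{"type":"number"},"az":{"type":"number"},"dx":{"type":"number"},"dy":{"type":"number"},"dz":{"type":"number"},"hand":{"type":"number"}}}}},"required":["series"]}

```bash
mkdir -p pics; cat > h.py <<'E'
import numpy as np, cv2
from cell import read_state, get_image, finish_job
def save(n,f):
    g=get_image(n); cv2.imwrite('pics/'+f,g['pixels'][:,:,::-1]); np.savez('pics/'+f[:-4],**{k:g[k] for k in('pixels','mtx','R','t')}); return g
def ray(g,uv,z):
    d=np.linalg.inv(g['mtx'])@np.array([uv[0],uv[1],1.]); R=np.array(g['R']);c=-R.T@np.array(g['t']); d=R.T@d
    return c+d*(z-c[2])/d[2]
def proj(g,X):
    p=np.array(g['mtx'])@(np.array(g['R'])@np.array(X,float)+np.array(g['t'])); return p[:2]/p[2]
E
python3 - <<'E'
from h import *
save('top','t0.png');save('side','s0.png');s=read_state();print(s['eef_pos'],s['tool_rot'],s['clock'],s['width'])
E
```

```text
[ 186.26288885 -622.18441723  230.50679346] [-3.13995271e+00 -9.20234926e-06  2.90808313e-01] 0.1 85.25966150546476
```

View pics/t0.png

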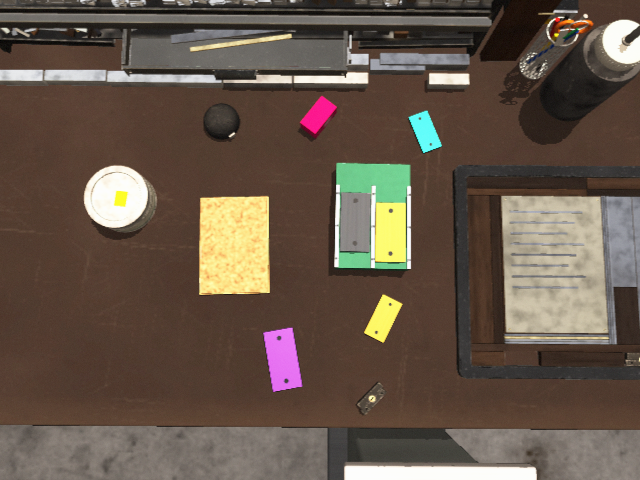

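View pics/s0.png

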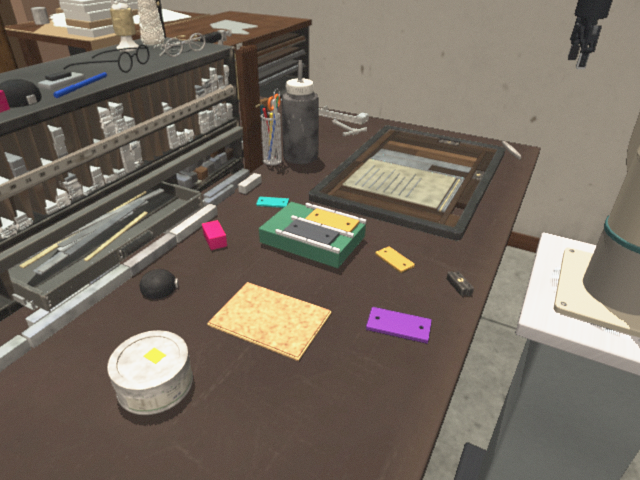

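The top view shows the brass plate at about (391,232) in the right-hand lane of the rack, with steel beside it at (355,222). The cork board is at (234,245), and the small yellow piece at (383,318) is a decoy. Next I measure these.

```bash
cat >> h.py <<'E'
def blob(g,lo,hi,z,box,show=''):
    hsv=cv2.cvtColor(g['pixels'],cv2.COLOR_RGB2HSV); m=cv2.inRange(hsv,lo,hi)
    k=np.zeros_like(m); u0,v0,u1,v1=box; k[v0:v1,u0:u1]=m[v0:v1,u0:u1]
    k=cv2.morphologyEx(k,cv2.MORPH_CLOSE,np.ones((5,5)))
    c=max(cv2.findContours(k,cv2.RETR_EXTERNAL,cv2.CHAIN_APPROX_NONE)[0],key=cv2.contourArea)
    P=np.array([ray(g,p[0],z)[:2] for p in c],np.float32); r=cv2.minAreaRect(P)
    b=cv2.boxPoints(r); e=[b[1]-b[0],b[2]-b[1]]; l=max(e,key=np.linalg.norm); a=np.arctan2(l[1],l[0]); a=(a+np.pi/2)%np.pi-np.pi/2
    return np.round(r[0],1),np.round(sorted(r[1]),1),round(float(a),3)
E
python3 - <<'E'
from h import *
g=dict(np.load('pics/t0.npz'))
print('brass',blob(g,(22,120,80),(34,255,255),48,(360,190,420,275)))
print('green+rack',blob(g,(60,60,40),(85,255,255),40,(320,150,420,280)))
print('board',blob(g,(8,40,120),(30,255,255),8,(185,180,285,310)))
print('steel',blob(g,(0,0,50),(180,60,130),48,(340,185,371,256)))
h=cv2.cvtColor(g['pixels'],cv2.COLOR_RGB2HSV)
print(h[190,355],h[215,390],h[180,370],h[240,240])
for uv in[(337,163),(411,164),(411,270),(334,269),(335.5,187),(411,187)]:print(uv,ray(g,uv,40).round(1),ray(g,uv,48).round(1))
c=-g['R'].T@g['t'];print(c)
E
```

```text
brass (array([536.3,  86.2]), array([50.1, 99.5]), -0.011)
green+rack (array([615.7, 114.1]), array([ 79.9, 124.9]), -1.562)
board (array([517.9, 352.2]), array([120.9, 171.3]), 0.038)
steel (array([516.5, 145.4]), array([6.7, 8.3]), -1.562)
[ 70 114 204] [ 30 138 253] [ 70 114 205] [ 27 101 253]
(337, 163) [655.1 175.   40. ] [652.9 175.2  48. ]
(411, 164) [654.5  48.5  40. ] [652.3  49.8  48. ]
(411, 270) [472.9  50.7  40. ] [472.3  51.9  48. ]
(334, 269) [473.5 179.   40. ] [472.8 179.2  48. ]
(335.5, 187) [613.2 177.3  40. ] [611.3 177.5  48. ]
(411, 187) [614.4  49.   40. ] [612.5  50.2  48. ]
[395.09424496 198.11259537 983.37215107]
```

Call:
send_rows([
  {"dx": 30, "dy": -28, "dz": 2, "az": 0.3, "hand": 1},
  {"dx": 30, "dy": -28, "dz": 2, "az": 0.3, "hand": 1},
  {"dx": 30, "dy": -28, "dz": 2, "az": 0.3, "hand": 1},
  {"dx": 30, "dy": -28, "dz": 2, "az": 0.3, "hand": 1},
  {"dx": 30, "dy": -28, "dz": 2, "az": 0.3, "hand": 1},
  {"dx": 30, "dy": -28, "dz": 2, "az": 0.3, "hand": 1},
  {"dx": 30, "dy": -28, "dz": 2, "az": 0.3, "hand": 1},
  {"dx": 30, "dy": -28, "dz": 2, "az": 0.3, "hand": 1},
  {"dx": 30, "dy": -28, "dz": 2, "az": 0.3, "hand": 1},
  {"dx": 30, "dy": -28, "dz": 2, "az": 0.3, "hand": 1},
])

```text
invalid input at $.series[0]: expected keys ax, ay, az, dx, dy, dz, hand
```

Call:
send_rows([
  {"ax": 0, "ay": 0, "dx": 30, "dy": -28, "dz": 2, "az": 0.3, "hand": 1},
  {"ax": 0, "ay": 0, "dx": 30, "dy": -28, "dz": 2, "az": 0.3, "hand": 1},
  {"ax": 0, "ay": 0, "dx": 30, "dy": -28, "dz": 2, "az": 0.3, "hand": 1},
  {"ax": 0, "ay": 0, "dx": 30, "dy": -28, "dz": 2, "az": 0.3, "hand": 1},
  {"ax": 0, "ay": 0, "dx": 30, "dy": -28, "dz": 2, "az": 0.3, "hand": 1},
  {"ax": 0, "ay": 0, "dx": 30, "dy": -28, "dz": 2, "az": 0.3, "hand": 1},
  {"ax": 0, "ay": 0, "dx": 30, "dy": -28, "dz": 2, "az": 0.3, "hand": 1},
  {"ax": 0, "ay": 0, "dx": 30, "dy": -28, "dz": 2, "az": 0.3, "hand": 1},
  {"ax": 0, "ay": 0, "dx": 30, "dy": -28, "dz": 2, "az": 0.3, "hand": 1},
  {"ax": 0, "ay": 0, "dx": 30, "dy": -28, "dz": 2, "az": 0.3, "hand": 1},
])

```text
clock: 1.1
eef_pos: [394.6, -266.3, 211.1]
tool_rot: [-3.141, 0.0, -0.004]
force: [0.3, -0.4, 0.4]
width: -0.1
gripper_force: 0.0
```

Call:
send_rows([
  {"ax": 0, "ay": 0, "az": 0, "dx": 21.3, "dy": -35.2, "dz": 4, "hand": 1},
  {"ax": 0, "ay": 0, "az": 0, "dx": 21.3, "dy": -35.2, "dz": 4, "hand": 1},
  {"ax": 0, "ay": 0, "az": 0, "dx": 21.3, "dy": -35.2, "dz": 4, "hand": 1},
  {"ax": 0, "ay": 0, "az": 0, "dx": 21.3, "dy": -35.2, "dz": 4, "hand": 1},
  {"ax": 0, "ay": 0, "az": 0, "dx": 21.3, "dy": -35.2, "dz": 4, "hand": 1},
  {"ax": 0, "ay": 0, "az": 0, "dx": 21.3, "dy": -35.2, "dz": 4, "hand": 1},
  {"ax": 0, "ay": 0, "az": 0, "dx": 21.3, "dy": -35.2, "dz": 4, "hand": 1},
  {"ax": 0, "ay": 0, "az": 0, "dx": 21.3, "dy": -35.2, "dz": 4, "hand": 1},
  {"ax": 0, "ay": 0, "az": 0, "dx": 21.3, "dy": -35.2, "dz": 9.5, "hand": 1},
  {"ax": 0, "ay": 0, "az": 0, "dx": 21.3, "dy": -35.2, "dz": 9.5, "hand": 1},
])

```text
clock: 2.1
eef_pos: [607.6, 81.5, 111.4]
tool_rot: [3.14, 0.008, -0.008]
force: [-1.6, 0.7, -0.8]
width: -0.2
gripper_force: 0.0
```

Call:
send_rows([
  {"ax": 0, "ay": 0, "az": 0, "dx": 0, "dy": 0, "dz": 0, "hand": 1},
  {"ax": 0, "ay": 0, "az": 0, "dx": 0, "dy": 0, "dz": 0, "hand": 1},
])

```text
clock: 2.3
eef_pos: [610.4, 78.3, 117.4]
tool_rot: [3.14, -0.001, -0.013]
force: [0.2, -1.0, 1.2]
width: 0.2
gripper_force: 0.0
```

```bash
python3 - <<'E'
from h import *
g=save('wrist','w1.png');print(read_state()['eef_pos'])
E
```

```text
[610.82345663  78.76922277 118.09945153]
```

View pics/w1.png

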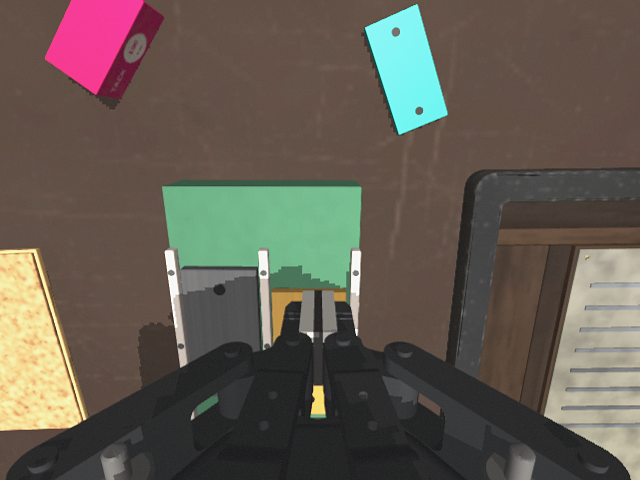

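The wrist view shows the brass rear edge at about row 290, columns 272–346, between the rails at columns 264 and 356. I'll cross-check those against the top view.

```bash
python3 - <<'E'
from h import *
g=dict(np.load('pics/w1.npz'))
for uv in[(272,290),(346,290),(268,262),(352,262)]:print(uv,ray(g,uv,48).round(1))
print(ray(g,(163,186),40),ray(g,(361,186),40))
for dx in(-11,0,11):print(proj(g,[611+dx,79,118]).round())
E
```

```text
(272, 290) [587.1 108.   48. ]
(346, 290) [586.5  58.7  48. ]
(268, 262) [607.  109.6  48. ]
(352, 262) [606.3  55.1  48. ]
[655.91821278 174.11771661  40.        ] [654.29453889  49.40173439  40.        ]
[315. 328.]
[314. 307.]
[314. 285.]
```

Call:
send_rows([
  {"ax": 0, "ay": 0, "az": 0, "dx": 0.3, "dy": -0.5, "dz": 2, "hand": 1},
  {"ax": 0, "ay": 0, "az": 0, "dx": 0.3, "dy": -0.5, "dz": 4, "hand": 1},
  {"ax": 0, "ay": 0, "az": 0, "dx": 0.3, "dy": -0.5, "dz": 5.5, "hand": 1},
  {"ax": 0, "ay": 0, "az": 0, "dx": 0.3, "dy": -0.5, "dz": 6.4, "hand": 1},
  {"ax": 0, "ay": 0, "az": 0, "dx": 0.3, "dy": -0.5, "dz": 6.8, "hand": 1},
  {"ax": 0, "ay": 0, "az": 0, "dx": 0.3, "dy": -0.5, "dz": 7.0, "hand": 1},
  {"ax": 0, "ay": 0, "az": 0, "dx": 0.3, "dy": -0.5, "dz": 7.0, "hand": 1},
  {"ax": 0, "ay": 0, "az": 0, "dx": 0.3, "dy": -0.5, "dz": 7.0, "hand": 1},
])

```text
clock: 3.15
eef_pos: [613.3, 86.6, 46.9]
tool_rot: [-3.141, -0.001, -0.009]
force: [-0.0, -0.5, -0.3]
width: -0.4
gripper_force: 0.0
```

Call:
send_rows([
  {"ax": 0, "ay": 0, "az": 0, "dx": 0, "dy": 0.2, "dz": 0.2, "hand": 1},
  {"ax": 0, "ay": 0, "az": 0, "dx": 0, "dy": 0.2, "dz": 0.4, "hand": 1},
  {"ax": 0, "ay": 0, "az": 0, "dx": 0, "dy": 0.2, "dz": 0.4, "hand": 1},
  {"ax": 0, "ay": 0, "az": 0, "dx": -0.8, "dy": 0.2, "dz": 0.4, "hand": 1},
  {"ax": 0, "ay": 0, "az": 0, "dx": -1.4, "dy": 0.2, "dz": 0.4, "hand": 1},
  {"ax": 0, "ay": 0, "az": 0, "dx": -2.0, "dy": 0.2, "dz": 0.4, "hand": 1},
  {"ax": 0, "ay": 0, "az": 0, "dx": -2.6, "dy": 0.2, "dz": 0.4, "hand": 1},
  {"ax": 0, "ay": 0, "az": 0, "dx": -3.2, "dy": 0.2, "dz": 0.4, "hand": 1},
  {"ax": 0, "ay": 0, "az": 0, "dx": -3.8, "dy": 0.2, "dz": 0.4, "hand": 1},
  {"ax": 0, "ay": 0, "az": 0, "dx": -4.4, "dy": 0.2, "dz": 0.4, "hand": 1},
])

```text
clock: 4.15
eef_pos: [568.5, 85.0, 42.4]
tool_rot: [-3.142, -0.0, -0.009]
force: [0.6, 1.3, -0.2]
width: -0.3
gripper_force: 0.3
```

```bash
python3 - <<'E'
from h import *
g=save('side','s2.png');s=read_state();print(s['eef_pos'],s['force'])
p=g['pixels'][170:290,230:390];cv2.imwrite('pics/s2c.png',cv2.resize(p[:,:,::-1],None,fx=4,fy=4))
E
```

```text
[567.04812968  84.98276058  42.31194772] [-0.53039681  0.42755185  0.46679398]
```

View pics/s2c.png

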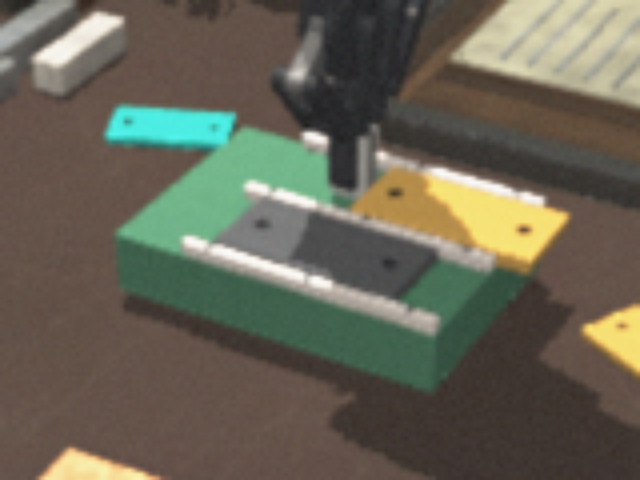

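The plate slid straight and now hangs slightly over the front edge, with its far front top corner at about (372.5,223) in the full frame. I measure its front edge and rear edge.

```bash
python3 - <<'E'
from h import *
g=dict(np.load('pics/s2.npz'))
print(ray(g,(372.4,223.3),48),ray(g,(362,235.5),48))
g=save('top','t2.png')
cv2.imwrite('pics/t2c.png',cv2.resize(g['pixels'][200:300,320:430,::-1],None,fx=5,fy=5))
h=cv2.cvtColor(g['pixels'],cv2.COLOR_RGB2HSV)
m=cv2.inRange(h,(18,100,60),(34,255,255));v=np.where(m[:,385:397].any(1))[0];v=v[(v>180)&(v<292)];print(v.min(),v.max(),ray(g,(391,v.max()+1),48))
E
```

```text
[456.43063131  63.66333965  48.        ] [457.08581725 114.66852315  48.        ]
220 279 [455.47426643  85.1076513   48.        ]
```

Call:
send_rows([
  {"ax": 0, "ay": 0, "az": 0, "dx": -0.6, "dy": 0, "dz": 0, "hand": 1},
  {"ax": 0, "ay": 0, "az": 0, "dx": -1.2, "dy": 0, "dz": 0, "hand": 1},
  {"ax": 0, "ay": 0, "az": 0, "dx": -1.6, "dy": 0, "dz": 0, "hand": 1},
  {"ax": 0, "ay": 0, "az": 0, "dx": -1.9, "dy": 0, "dz": 0, "hand": 1},
  {"ax": 0, "ay": 0, "az": 0, "dx": -1.9, "dy": 0, "dz": 0, "hand": 1},
  {"ax": 0, "ay": 0, "az": 0, "dx": -1.9, "dy": 0, "dz": 0, "hand": 1},
  {"ax": 0, "ay": 0, "az": 0, "dx": -1.4, "dy": 0, "dz": 0, "hand": 1},
  {"ax": 0, "ay": 0, "az": 0, "dx": -0.9, "dy": 0, "dz": -3, "hand": 1},
  {"ax": 0, "ay": 0, "az": 0, "dx": -0.9, "dy": 0, "dz": -8, "hand": 1},
  {"ax": 0, "ay": 0, "az": 0, "dx": -0.9, "dy": 0, "dz": -12, "hand": 1},
])

```text
clock: 5.25
eef_pos: [560.4, 84.9, 164.0]
tool_rot: [3.141, -0.0, -0.01]
force: [0.5, 0.6, 0.3]
width: 0.1
gripper_force: 0.0
```

```bash
python3 - <<'E'
from h import *
g=save('top','t3.png');s=read_state();print(s['eef_pos'],s['force'])
h=cv2.cvtColor(g['pixels'],cv2.COLOR_RGB2HSV)
m=cv2.inRange(h,(18,100,60),(34,255,255));v=np.where(m[:,376:388].any(1))[0];v=v[(v>180)&(v<293)];print(v.min(),v.max(),ray(g,(382,v.max()+1),48))
cv2.imwrite('pics/t3c.png',cv2.resize(g['pixels'][200:320,320:440,::-1],None,fx=5,fy=5))
E
```

```text
[564.33339107  85.41099147 170.34530757] [0.83311868 0.48240213 4.41001088]
231 290 [437.258871   100.04328614  48.        ]
```

View pics/t3c.png

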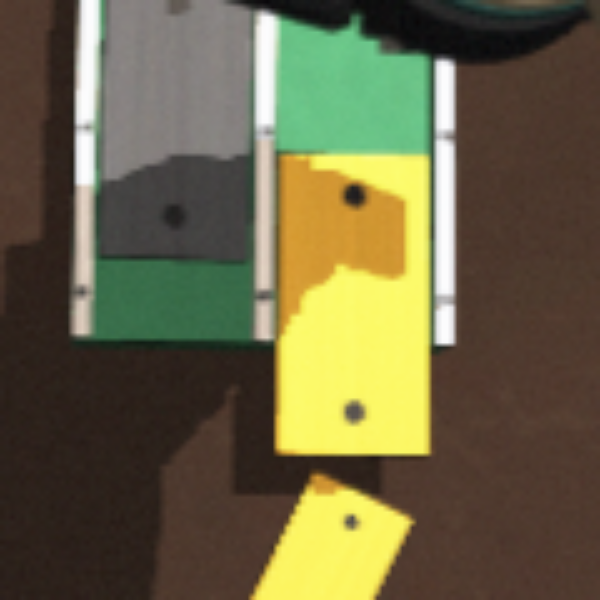

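The plate overhangs about 36 mm (front edge at x≈437, rack edge ≈473), and it sits straight. Next I move over the overhanging end with the fingers open.

Call:
send_rows([
  {"ax": 0, "ay": 0, "az": 0, "dx": -5, "dy": 0, "dz": 0, "hand": 0.0},
  {"ax": 0, "ay": 0, "az": 0, "dx": -9, "dy": 0, "dz": 0, "hand": 0.0},
  {"ax": 0, "ay": 0, "az": 0, "dx": -10.5, "dy": 0, "dz": 1, "hand": 0.0},
  {"ax": 0, "ay": 0, "az": 0, "dx": -10.5, "dy": 0, "dz": 3, "hand": 0.0},
  {"ax": 0, "ay": 0, "az": 0, "dx": -10.5, "dy": 0, "dz": 5, "hand": 0.0},
  {"ax": 0, "ay": 0, "az": 0, "dx": -10.5, "dy": 0, "dz": 6, "hand": 0.0},
  {"ax": 0, "ay": 0, "az": 0, "dx": -10.5, "dy": 0, "dz": 6, "hand": 0.0},
  {"ax": 0, "ay": 0, "az": 0, "dx": -10.5, "dy": 0, "dz": 6, "hand": 0.0},
  {"ax": 0, "ay": 0, "az": 0, "dx": -10.5, "dy": 0, "dz": 6, "hand": 0.0},
])

```text
clock: 6.2
eef_pos: [455.5, 86.0, 102.9]
tool_rot: [-3.141, -0.001, -0.009]
force: [-0.4, -0.0, -0.0]
width: 85.3
gripper_force: 0.0
```

```bash
python3 - <<'E'
from h import *
s=read_state();print(s['eef_pos'],s['tool_rot'],s['width'])
g=save('wrist','w4.png')
E
```

```text
[455.46441478  86.04932477 102.90692476] [-3.14131755e+00 -1.27873961e-03 -9.35667806e-03] 85.34671844062913
```

View pics/w4.png

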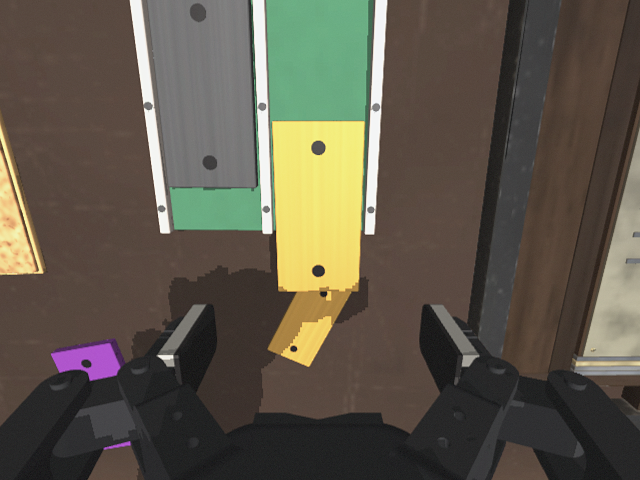

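The plate is centred between the open fingers (column 318) and lies square to them. I go down and close near the fingertips.

Call:
send_rows([
  {"ax": 0, "ay": 0, "az": 0, "dx": -0.1, "dy": 0, "dz": 2, "hand": 0},
  {"ax": 0, "ay": 0, "az": 0, "dx": -0.1, "dy": 0, "dz": 4, "hand": 0},
  {"ax": 0, "ay": 0, "az": 0, "dx": -0.1, "dy": 0, "dz": 5.5, "hand": 0},
  {"ax": 0, "ay": 0, "az": 0, "dx": -0.1, "dy": 0, "dz": 6.5, "hand": 0},
  {"ax": 0, "ay": 0, "az": 0, "dx": -0.1, "dy": 0, "dz": 6.9, "hand": 0},
  {"ax": 0, "ay": 0, "az": 0, "dx": -0.1, "dy": 0, "dz": 6.9, "hand": 0},
  {"ax": 0, "ay": 0, "az": 0, "dx": -0.1, "dy": 0, "dz": 6.9, "hand": 0.2},
])

```text
clock: 6.95
eef_pos: [454.2, 86.1, 33.9]
tool_rot: [-3.141, -0.001, -0.009]
force: [-0.1, 0.3, -0.5]
width: 73.4
gripper_force: 0.0
```

Call:
send_rows([
  {"ax": 0, "ay": 0, "az": 0, "dx": 0, "dy": 0, "dz": 0, "hand": 0.3},
  {"ax": 0, "ay": 0, "az": 0, "dx": 0, "dy": 0, "dz": 0, "hand": 0.4},
  {"ax": 0, "ay": 0, "az": 0, "dx": 0, "dy": 0, "dz": 0, "hand": 0.6},
  {"ax": 0, "ay": 0, "az": 0, "dx": 0, "dy": 0, "dz": 0, "hand": 1},
  {"ax": 0, "ay": 0, "az": 0, "dx": 0, "dy": 0, "dz": 0, "hand": 1},
  {"ax": 0, "ay": 0, "az": 0, "dx": 0, "dy": 0, "dz": 0, "hand": 1},
  {"ax": 0, "ay": 0, "az": 0, "dx": 0, "dy": 0, "dz": 0, "hand": 1},
])

```text
clock: 7.65
eef_pos: [454.1, 86.1, 34.0]
tool_rot: [-3.141, -0.001, -0.009]
force: [-1.3, -0.1, 5.0]
width: 48.4
gripper_force: 60.7
```

```bash
python3 - <<'E'
from h import *
s=read_state();print(s['eef_pos'],s['force'],s['width'],s['gripper_force'])
g=save('side','s5.png')
cv2.imwrite('pics/s5c.png',cv2.resize(g['pixels'][170:290,260:420,::-1],None,fx=4,fy=4))
E
```

```text
[454.08146561  86.07257749  34.01205901] [-1.31467481 -0.05271606  4.99765517] 48.367678680456414 60.67108154296875
```

View pics/s5c.png

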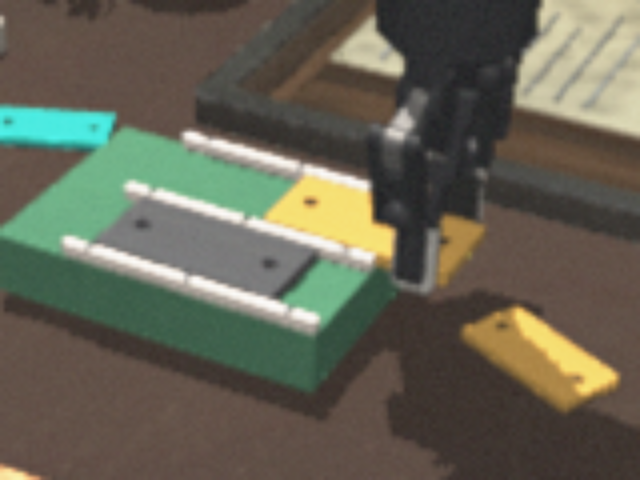

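The plate is gripped by its overhanging end (opening 48 mm, 61 N). I lift it and carry it over the board.

Call:
send_rows([
  {"ax": 0, "ay": 0, "az": 0, "dx": 0, "dy": 0, "dz": -1, "hand": 1},
  {"ax": 0, "ay": 0, "az": 0, "dx": 0, "dy": 0, "dz": -2.5, "hand": 1},
  {"ax": 0, "ay": 0, "az": 0, "dx": 0, "dy": 0, "dz": -4.5, "hand": 1},
  {"ax": 0, "ay": 0, "az": 0, "dx": 0, "dy": 0, "dz": -6.5, "hand": 1},
  {"ax": 0, "ay": 0, "az": 0, "dx": 0, "dy": -1, "dz": -8, "hand": 1},
  {"ax": 0, "ay": 0, "az": -0.01, "dx": 0.5, "dy": -3, "dz": -8, "hand": 1},
  {"ax": 0, "ay": 0, "az": -0.02, "dx": 1, "dy": -6, "dz": -8, "hand": 1},
  {"ax": 0, "ay": 0, "az": -0.03, "dx": 1.5, "dy": -9, "dz": -8, "hand": 1},
  {"ax": 0, "ay": 0, "az": -0.05, "dx": 2, "dy": -12, "dz": -8, "hand": 1},
  {"ax": 0, "ay": 0, "az": -0.05, "dx": 2.9, "dy": -15, "dz": -8, "hand": 1},
])

```text
clock: 8.7
eef_pos: [483.4, 236.8, 113.9]
tool_rot: [3.141, 0.001, 0.042]
force: [0.6, -0.7, -1.0]
width: 48.3
gripper_force: 62.3
```

Call:
send_rows([
  {"ax": 0, "ay": 0, "az": 0, "dx": 0, "dy": -3, "dz": 0, "hand": 1},
  {"ax": 0, "ay": 0, "az": 0, "dx": 0.2, "dy": -6, "dz": 0, "hand": 1},
  {"ax": 0, "ay": 0, "az": 0, "dx": 0.4, "dy": -9, "dz": 1, "hand": 1},
  {"ax": 0, "ay": 0, "az": 0, "dx": 0.6, "dy": -11, "dz": 2, "hand": 1},
  {"ax": 0, "ay": 0, "az": 0, "dx": 0.6, "dy": -11.5, "dz": 3.5, "hand": 1},
  {"ax": 0, "ay": 0, "az": 0, "dx": 0.6, "dy": -11.5, "dz": 5, "hand": 1},
  {"ax": 0, "ay": 0, "az": 0, "dx": 0.6, "dy": -11.5, "dz": 6, "hand": 1},
  {"ax": 0, "ay": 0, "az": 0, "dx": 0.6, "dy": -11.5, "dz": 6, "hand": 1},
  {"ax": 0, "ay": 0, "az": 0, "dx": 0.6, "dy": -11.5, "dz": 6, "hand": 1},
])

```text
clock: 9.6
eef_pos: [485.9, 349.2, 53.1]
tool_rot: [3.14, 0.0, 0.039]
force: [0.1, 0.6, -1.9]
width: 48.1
gripper_force: 62.3
```

```bash
python3 - <<'E'
from h import *
s=read_state();print(s['eef_pos'],s['tool_rot'],s['force'],s['width'],s['gripper_force'])
g=save('side','s6.png');save('top','t6.png')
cv2.imwrite('pics/s6c.png',cv2.resize(g['pixels'][190:370,190:390,::-1],None,fx=3,fy=3))
E
```

```text
[485.8649588  349.2481035   53.09641932] [3.14045061e+00 4.90341594e-04 3.87469855e-02] [ 0.10026712  0.57838376 -1.88653962] 48.064347973044775 62.28050708770752
```

View pics/s6c.png

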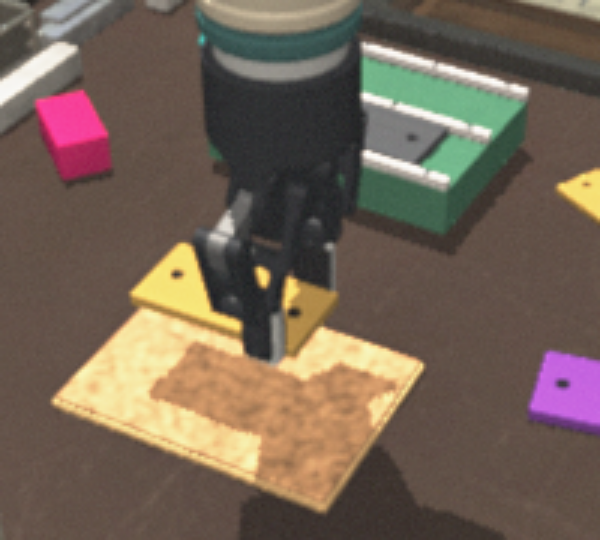

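The plate is held level above the board. I lower it and watch the force.

Call:
send_rows([
  {"ax": 0, "ay": 0, "az": 0, "dx": 0, "dy": -0.1, "dz": 1.5, "hand": 1},
  {"ax": 0, "ay": 0, "az": 0, "dx": 0, "dy": -0.1, "dz": 2.8, "hand": 1},
  {"ax": 0, "ay": 0, "az": 0, "dx": 0, "dy": -0.1, "dz": 3.6, "hand": 1},
  {"ax": 0, "ay": 0, "az": 0, "dx": 0, "dy": -0.1, "dz": 4.1, "hand": 1},
  {"ax": 0, "ay": 0, "az": 0, "dx": 0, "dy": -0.1, "dz": 4.3, "hand": 1},
  {"ax": 0, "ay": 0, "az": 0, "dx": 0, "dy": -0.1, "dz": 4.4, "hand": 1},
  {"ax": 0, "ay": 0, "az": 0, "dx": 0, "dy": -0.1, "dz": 4.5, "hand": 1},
  {"ax": 0, "ay": 0, "az": 0, "dx": 0, "dy": -0.1, "dz": 4.5, "hand": 1},
])

```text
clock: 10.5
eef_pos: [485.6, 352.0, 8.6]
tool_rot: [-3.141, -0.0, 0.041]
force: [1.1, -0.4, -2.0]
width: 48.3
gripper_force: 62.3
```

Call:
send_rows([
  {"ax": 0, "ay": 0, "az": 0, "dx": 0, "dy": 0, "dz": 0.1, "hand": 1},
  {"ax": 0, "ay": 0, "az": 0, "dx": 0, "dy": 0, "dz": 0.2, "hand": 1},
  {"ax": 0, "ay": 0, "az": 0, "dx": 0, "dy": 0, "dz": 0.2, "hand": 1},
])

```text
clock: 10.8
eef_pos: [485.4, 351.9, 6.3]
tool_rot: [-3.142, -0.0, 0.041]
force: [0.2, 0.8, -1.4]
width: 48.6
gripper_force: 62.3
```

Call:
send_rows([
  {"ax": 0, "ay": 0, "az": 0, "dx": 0, "dy": 0, "dz": 0.1, "hand": 1},
  {"ax": 0, "ay": 0, "az": 0, "dx": 0, "dy": 0, "dz": 0.1, "hand": 1},
  {"ax": 0, "ay": 0, "az": 0, "dx": 0, "dy": 0, "dz": 0.1, "hand": 1},
])

```text
clock: 11.1
eef_pos: [485.6, 352.0, 5.6]
tool_rot: [-3.141, -0.0, 0.041]
force: [0.3, -0.3, 2.2]
width: 48.3
gripper_force: 64.1
```

Call:
send_rows([
  {"ax": 0, "ay": 0, "az": 0, "dx": 0, "dy": 0, "dz": 0.1, "hand": 1},
  {"ax": 0, "ay": 0, "az": 0, "dx": 0, "dy": 0, "dz": 0.1, "hand": 1},
])

```text
clock: 11.3
eef_pos: [485.6, 351.9, 5.5]
tool_rot: [-3.141, -0.0, 0.041]
force: [-2.1, -1.6, 9.8]
width: 48.1
gripper_force: 68.5
```

The fingertips touch the cork (10 N). I open the hand, then go straight up.

Call:
send_rows([
  {"ax": 0, "ay": 0, "az": 0, "dx": 0, "dy": 0, "dz": -0.1, "hand": 0.4},
  {"ax": 0, "ay": 0, "az": 0, "dx": 0, "dy": 0, "dz": -0.1, "hand": 0.2},
  {"ax": 0, "ay": 0, "az": 0, "dx": 0, "dy": 0, "dz": -0.1, "hand": 0},
  {"ax": 0, "ay": 0, "az": 0, "dx": 0, "dy": 0, "dz": -0.1, "hand": 0},
  {"ax": 0, "ay": 0, "az": 0, "dx": 0, "dy": 0, "dz": -0.1, "hand": 0},
  {"ax": 0, "ay": 0, "az": 0, "dx": 0, "dy": 0, "dz": -1, "hand": 0},
  {"ax": 0, "ay": 0, "az": 0, "dx": 0, "dy": 0, "dz": -4, "hand": 0},
  {"ax": 0, "ay": 0, "az": 0, "dx": -3, "dy": 0, "dz": -8, "hand": 0},
  {"ax": 0, "ay": 0, "az": 0, "dx": -5, "dy": 5, "dz": -12, "hand": 0},
  {"ax": 0, "ay": 0, "az": 0, "dx": -5, "dy": 10, "dz": -15, "hand": 0},
])

```text
clock: 12.3
eef_pos: [438.1, 271.9, 142.8]
tool_rot: [-3.14, 0.0, 0.046]
force: [1.0, -0.2, -0.1]
width: 85.2
gripper_force: 0.0
```

Call:
send_rows([
  {"ax": 0, "ay": 0, "az": 0, "dx": 0, "dy": 5, "dz": 0, "hand": 0},
  {"ax": 0, "ay": 0, "az": 0, "dx": 0, "dy": 10, "dz": 0, "hand": 0},
  {"ax": 0, "ay": 0, "az": 0, "dx": 0, "dy": 15, "dz": 0, "hand": 0},
  {"ax": 0, "ay": 0, "az": 0, "dx": 0, "dy": 20, "dz": 0, "hand": 0},
  {"ax": 0, "ay": 0, "az": 0, "dx": 0, "dy": 20, "dz": 0, "hand": 0},
  {"ax": 0, "ay": 0, "az": 0, "dx": 0, "dy": 20, "dz": 0, "hand": 0},
  {"ax": 0, "ay": 0, "az": 0, "dx": 0, "dy": 20, "dz": 0, "hand": 0},
])

```text
clock: 13.0
eef_pos: [448.8, 72.2, 141.4]
tool_rot: [-3.141, -0.001, 0.042]
force: [0.6, 0.5, 0.2]
width: 85.6
gripper_force: 0.0
```

```bash
python3 - <<'E'
from h import *
s=read_state();print(s['eef_pos'],s['force'],s['width'],s['clock'])
g=save('top','t7.png');save('side','s7.png')
print(blob(g,(27,140,80),(34,255,255),16,(195,190,275,300)))
cv2.imwrite('pics/v7.png',np.vstack([cv2.resize(g['pixels'][150:320,180:430,::-1],None,fx=2,fy=2)]))
E
```

```text
[448.82251048  72.17233763 141.40194191] [0.58794572 0.48636313 0.15773732] 85.56394976754528 13.0
(array([519.5, 353.9]), array([49.3, 98.8]), 0.046)
```

View pics/v7.png

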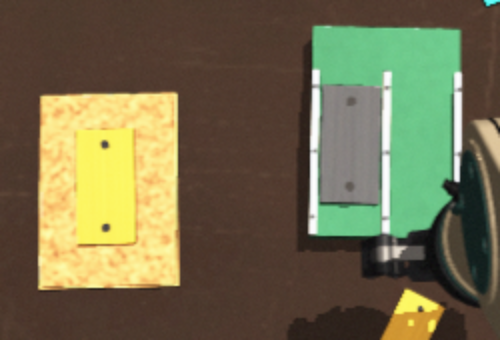

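View pics/s7.png

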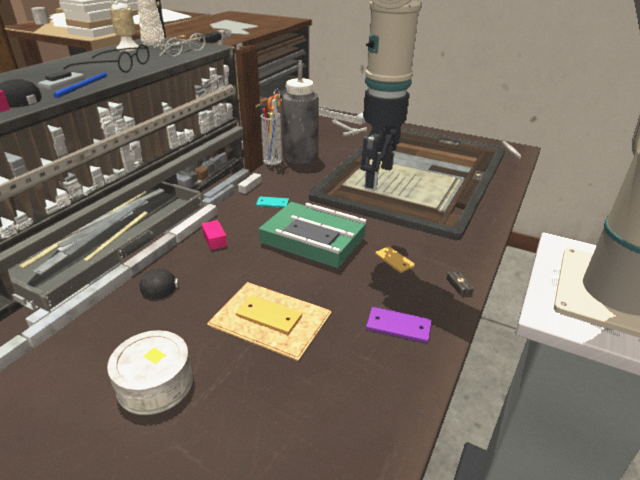

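Both views show the brass plate flat and centred on the cork (centre within 2 mm, aligned), the steel plate in its lane, and the arm clear of everything.

```bash
python3 -c "
from cell import finish_job;print(finish_job())"
```

```text
the job is handed in; nothing more can be done
None
```

The job is handed in: the last camera check showed the brass plate flat on the cork, about 2 mm from the board's centre and lengthwise along it. The steel plate was still in its lane and the arm clear; the judge's result was not shown.

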